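# Set the hub stand's sliding leg to the stop plate and cam it shut

### The job

Set the little hub stand to length for the next wheel: lift the flat stop plate out of its wooden rack, slide it edgewise fully home into the slot of the steel stop block on the stand's rail, and let go of it. Then, with the cam lever still open, slide the spring-loaded leg along the rail until its nose is up against the plate, and while holding it there squeeze the cam lever fully shut against the leg. Finish while still gripping the leg, nose against the plate and lever shut; do not let go, and leave the mug, canister, spacer stack and caliper where they are.

Things in the scene. Friction and masses are not known exactly. Their poses are not given: they have to be found in the camera images.
- stand: Hub stand fixed to the bench: dark steel rail 50 wide (x) x 380 long (y) x 20 high, on two rubber feet. Origin under the rail's centre on the bench, z up; the rail runs along its y axis. At its -y end (y = -150) a fixed aluminium leg plate, 100 wide, 92 high; at its +y end the sliding leg.
- stop_block: Steel block fixed across the rail, 74 (x) x 36 (y) x 50 high, between the two legs, 25 to 75 mm to -y of the stand's origin; it marks the length. Origin on the bench under its centre, axes parallel to the stand's. One slot centred in its top: 53 long (x) x 6.8 wide (y) x 28 deep (floor 22 above the bench), mouth chamfered 2 mm.
- rack: Wooden rack fixed to the bench, 90 (x) x 50 (y) x 50 high, with a slot 56 (x) x 9 (y) x 28 deep in its top, in which the stop plate stands at the start (plate axes parallel to the rack's). Origin under its centre on the bench. Left or right of the stand.
- stop_plate: Loose flat stop plate, about 130 g: steel blade 50 wide (x) x 5 thick (y) x 56 high; above it a grey grip 50 (x) x 14 thick (y), 56 to 90 mm above the origin. Origin at the centre of the blade's bottom edge, z up, the same both ways round. Grip it across its thickness (y). In rack or block its origin is 22 mm above the bench.
- hub_leg: Sliding leg on the rail. Origin on the bench under its shoe (64 x 68, top 37 high), axes parallel to the stand's. It slides only along y, towards -y to reach the stop block, 30 to 115 mm of way. A spring pushes it back to +y (40 N per m from the outer end, rail friction 1.2 N), even with the lever shut, so it must be kept held.
- leg_grip (a point): Middle of the leg's upright web, 64 mm above its origin. Web: x -7 to 7, y -27 to 27, 93 high; grip it across x together with the lever. On the web's -y side is the leg plate: x -50 to 50, y -35 to -27, 30 to 92 high, with a 12 wide axle notch in its top edge; a finger beside the web can push it towards -y.
- leg_nose (a point): Centre of the end face of the nose that sticks out 50 mm to -y from the leg plate; 85 mm to -y of the leg's origin. Nose 24 wide, 56 to 70 above the bench: it passes over the stop block (50 high) and meets only the stop plate. Against the plate this point is about 2.5 mm to the +y side of the stop block's centre, less (to about 0) when pushed, as the plate leans a little in its slot.
- cam_lever (a joint): Angle of the black cam lever on the web's +x side, hinged at its lower end (leg frame x 13, y -10, z 40; axis y). 0 = shut, upright along the web; 0.45 = fully open, top leaning out to +x. Starts 0.32 to 0.42, stays where left, shuts under about 5 N. 8 thick, 30 wide (y -25 to 5), 55 long, top 95 high. Web and shut lever together: x -7 to 17, 24 mm thick.
- lever_tip (a point): Middle of the lever's free end, 55 mm from its hinge; about 13 mm to +x of the leg's origin when shut, 30 to 36 mm when open.
- mug: White mug, 80 dia x 95 high, origin under its centre. Leave alone.
- canister: Stainless screw-top canister, 74 dia x 138 high, beyond the stand, origin under its centre. Leave alone.
- spacer_stack: Blue headset spacer stack, 34 dia x 40 high, between robot and stand, origin under its centre. Leave alone.
- caliper: Black plastic caliper lying flat, 160 long (x) x up to 57 wide, 9 thick, between robot and stand, origin under its beam's centre. Leave alone.
Mind the look-alikes: they are no part of the job. Of the things shaped like the stop_plate, the steel one is meant. What is shaped like the stop_block but blue is not meant.

How it is judged:
On the way, in this order (a step that is already met when the one before it is completed fails the run):
1. the stop plate is fully home in the stop block's slot and let go (z of stop_plate in the frame of stop_block below 0.026 m and horizontal distance between stop_plate and stop_block below 0.006 m and angle between the y axis of stop_plate and the y axis of stop_block, either way round below 0.15 rad and contact force between the fingers and stop_plate below 0.1 N), for 0.2 s.
2. the leg's nose is up against the plate with the cam lever still open (z of stop_plate in the frame of stop_block below 0.026 m and horizontal distance between stop_plate and stop_block below 0.006 m and angle between the y axis of stop_plate and the y axis of stop_block, either way round below 0.15 rad and y of leg_nose in the frame of stop_block between -0.004 and 0.006 m and value of joint cam_lever above 0.15 rad), for 0.1 s.
At the end, for the whole second after the job is handed in: Plate untouched and home in the slot (bottom within 4 mm of its floor, within 6 mm of centre, 0.15 rad); nose up against the plate (-4 to 6 mm from the block's centre); lever shut within 0.06 rad; fingers still on the leg or its lever with over 10 N, leg at rest (10 mm/s) (all of step 1 and y of leg_nose in the frame of stop_block between -0.004 and 0.006 m and value of joint cam_lever below 0.06 rad and contact force between the fingers and hub_leg above 10 N and linear speed of hub_leg below 0.01 m/s); the arm keeps its last pose, push and grip.
It fails at once if the cam lever was shut while the leg's nose was more than 8 mm off its place at the plate (value of joint cam_lever below 0.08 rad and y of leg_nose in the frame of stop_block above 0.0105 m).
It fails at once if the mug was moved by more than 30 mm (distance of mug from where it was at the start of the episode above 0.03 m).
It fails at once if the canister was moved by more than 30 mm (distance of canister from where it was at the start of the episode above 0.03 m).
It fails at once if the spacer stack was moved by more than 30 mm (distance of spacer_stack from where it was at the start of the episode above 0.03 m).
It fails at once if the caliper was moved by more than 30 mm (distance of caliper from where it was at the start of the episode above 0.03 m).
It also fails if it takes over 70 s, if anything falls off the work surface, if the arm or the gripper's body presses on something with over 40 N, if the wrist force passes 120 N, or if a joint passes its speed limit or range.

### The arm

A 6-joint arm with a two-finger parallel gripper is mounted at the origin on the work surface. World frame = base frame: x ahead of the robot, y to its left, z up, the work surface at z = 0. Lengths are in m, angles in rad, forces in N, time in s.
With the tool pointing down it reaches from about 0.4 to 0.925 m from the base axis. Payload 12.5 kg.
Tool frame: the origin (TCP) lies on the centre line of the jaws, within the pads' length; the fingertips stand 17 mm ahead of it and the grasp point (between the pads) lies 2 mm behind it (r.tip_extent is the z of the fingertips in the tool frame, in m); z points along the fingers, x is the direction in which the jaws open and shut, and the axes are right-handed (so a half turn about z gives the same grasp; the last joint's range is limited). The gripper opens to 95 mm and grips with 3 to 60 N. Pads are 20 mm wide; open, the fingers measure 119 mm over their backs; the gripper's body (75 mm by 180 mm) begins 59 mm behind the grasp point.
Start: joints at [-1.343, 0.491, 1.559, -0, 1.092, -0.106], TCP at [0.205, -0.591, 0.232] pointing down, gripper open.
Joint ranges: [-3.1, 3.1], [-0.84, 2.19], [0.05, 2.79], [-1.13, 4.28], [0.06, 2.93], [-2.69, 2.69]. Speed limits (rad/s): [2.22, 2.22, 2.79, 3.14, 3.14, 3.14].

### API

Orientations are given as a unit quaternion [x, y, z, w].
In Python, from plant import r, read_camera, order gives the robot as it stands. The module is installed in compiled form; this text tells all that it offers.
- The arm moves only by the tool move_arm, never from a script. Its argument "targets" is a list of rows, each an object of numbers: "tx", "ty", "tz": the shift along the world's x, y, z in mm; "rx", "ry", "rz": the turn, a rotation vector about the world's x, y, z in rad; "fingers": the opening, from -1 (shut) to 1 (fully open). A call has 1 to 20 rows; each row shifts and turns the commanded pose from where the row before left it; what a row does not reach is not made up. A row lasts 1/8 s, in which the tool goes at most 62.5 mm and 10.7 degrees, less where a joint would pass 70% of its speed; a pose out of reach is approached as far as the arm can. A call is refused whole if a number of a shift passes 62.5 or a number of a turn 0.188, either way. A call with a gripper value outside its range is refused whole. The fingers move at their own pace and stop on an object; "newtons" is the grip in N (left out, the last holds). Time passes only in rows, so rows that do not move let the fingers close. It gives the time, the measured TCP pose, the force and the opening at its end, in the units of the state.
- r.sense(): the state, without advancing time (a new reading comes with each control period).
- read_camera(name): name is "scene" or "top" or "wrist"; returns a dict with "frame" (384x512x3 uint8, blue, green, red), "range_z" (384x512 float32, m along the optical axis (not along the pixel's ray), 0 where there is no reading), "camera_matrix" (3x3 intrinsics, pixels), "pose" (4x4, takes a point from camera to world coordinates). Camera axes: x right, y down, z forward; pixel columns grow to the right and rows downward; lengths in m; the calibration is good to about 2 mm. A picture is of the moment at which its call begins.
- order.job_done(): hands the job in, once; it reports no verdict.
The state is a dict: "time": time; "joints": joint angles; "qd": joint speeds; "joint_efforts": joint torques, N m; "tool_pos": TCP position; "tcp_rot": TCP orientation; "force": force on the tool from outside, world axes, zero at the start; "moment": the same for the moment, N m; "grip_width": finger opening in m.
Only numpy, scipy, OpenCV 4.12 (cv2) and the standard library are available. Lean on these libraries where they do the work, as an engineer would, in place of code of your own. Each camera call takes 0.05 s, during which the arm holds its last target. There are 200 camera calls.

## Working session

There is one attempt and no reset: what is moved stays moved. The work goes in short steps, Python scripts to look and compute and a tool call to move; the robot and the scene stay as the last step left them, time stands still between calls to the robot, and variables do not carry over. Pictures are saved under pics/ and viewed, about 8 in all and at most 12, crops included, and the job is handed in when it is done.

Besides the shell and the picture viewer there is one more tool, called after "Call:" in YAML: its name, and indented under it one key for each argument. move_arm: Moves the arm, as the interface text tells. Its arguments: {"type":"object","properties":{"targets":{"type":"array","items":{"type":"object","properties":{"tx":{"type":"number"},"ty":{"type":"number"},"tz":{"type":"number"},"rx":{"type":"number"},"ry":{"type":"number"},"rz":{"type":"number"},"fingers":{"type":"number"}}}},"newtons":{"type":"number"}},"required":["targets"]}

```bash
mkdir -p pics
python3 - <<'E'
from plant import r, read_camera
import cv2,numpy as np
s=r.sense(); print(s, r.tip_extent)
for n in ("scene","top"):
    c=read_camera(n); cv2.imwrite(f"pics/{n}0.png",c["frame"]); np.savez(f"{n}0.npz",**c)
    print(n,c["camera_matrix"].round(1).tolist(),c["pose"].round(3).tolist())
a=cv2.imread("pics/scene0.png");b=cv2.imread("pics/top0.png")
cv2.imwrite("pics/t0.png",cv2.resize(b,(800,600)))
E
```

```text
{'time': 0.0, 'joints': array([-1.34260150e+00,  4.91556695e-01,  1.55947399e+00,  2.25987007e-05,
        1.09171702e+00, -1.05611401e-01]), 'qd': array([ 8.07311148e-04, -1.09146303e-03, -5.50725603e-04, -7.97503699e-04,
        4.47083143e-05, -6.95127877e-04]), 'joint_efforts': array([ 9.54221764e-05, -6.12648082e+01, -2.58189958e+01,  6.93845353e-02,
        4.82056872e-02, -4.76894411e-05]), 'tool_pos': array([ 0.20474076, -0.59025862,  0.23105507]), 'tcp_rot': array([ 8.14748806e-01, -5.79813806e-01, -4.25981285e-04, -3.90102491e-04]), 'force': array([-0.32917219,  0.68104986, -0.53273198]), 'moment': array([ 0.01228609,  0.05484864, -0.00209612]), 'grip_width': 0.09533178044337835} 0.017
scene [[456.2, 0.0, 247.0], [0.0, 456.2, 194.3], [0.0, 0.0, 1.0]] [[-0.242, 0.803, -0.545, 1.164], [0.97, 0.203, -0.131, 0.14], [0.006, -0.561, -0.828, 0.998], [0.0, 0.0, 0.0, 1.0]]
top [[349.0, 0.0, 256.8], [0.0, 349.0, 192.8], [0.0, 0.0, 1.0]] [[0.014, -0.982, 0.188, 0.405], [-1.0, -0.011, 0.019, -0.016], [-0.017, -0.188, -0.982, 0.936], [0.0, 0.0, 0.0, 1.0]]
```

View pics/scene0.png

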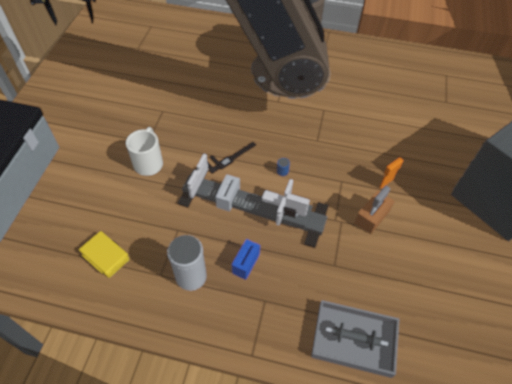

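View pics/t0.png

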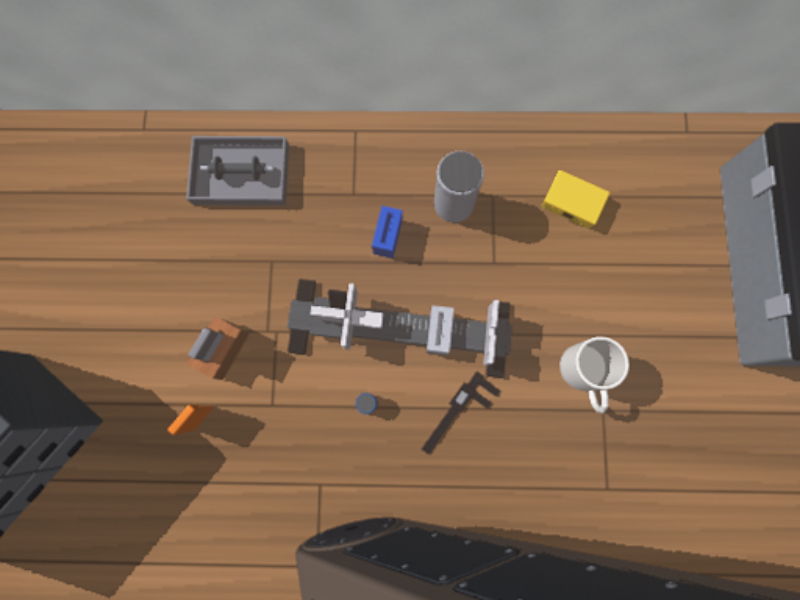

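The top view (800x600) shows the rail from (290,320) to (510,340). The leg is on the left with its plate at (348,315), and the steel stop block is at (440,330). The rack with the grey plate is at (215,348). The orange (190,418) and blue (388,232) look-alikes and the mug, canister, spacer stack and caliper are all clearly separate.

```bash
cat > h.py <<'E'
import numpy as np, cv2
from plant import r, read_camera
from scipy.spatial.transform import Rotation as R
def grab(n,tag):
    c=read_camera(n); np.savez(f"{tag}.npz",**c); return c
def cloud(c):
    K=c["camera_matrix"]; z=c["range_z"]; v,u=np.indices(z.shape)
    p=np.stack([(u-K[0,2])/K[0,0]*z,(v-K[1,2])/K[1,1]*z,z],-1)
    T=c["pose"]; P=p@T[:3,:3].T+T[:3,3]; P[z==0]=np.nan; return P
def ray(c,u,v,h):
    K=c["camera_matrix"];T=c["pose"]
    d=T[:3,:3]@np.array([(u-K[0,2])/K[0,0],(v-K[1,2])/K[1,1],1]); o=T[:3,3]
    return o+d*(h-o[2])/d[2]
def rect(xy):
    (c,s,a)=cv2.minAreaRect((xy*1000).astype(np.float32)); 
    a=np.deg2rad(a); 
    if s[0]<s[1]: s=s[::-1]; a+=np.pi/2   # a = direction of the long side
    return np.round(c,1),np.round(s,1),round((a+np.pi/2)%np.pi-np.pi/2,3)
E
python3 - <<'E'
from h import *
for n in("top","scene"):
    c=dict(np.load(n+"0.npz")); P=cloud(c)
    hsv=cv2.cvtColor(c["frame"],cv2.COLOR_BGR2HSV); grey=hsv[...,1]<70
    X,Y,Z=P[...,0],P[...,1],P[...,2]
    def rep(name,m,k=20):
        nn,l,st,ce=cv2.connectedComponentsWithStats(m.astype(np.uint8),connectivity=8)
        for i in range(1,nn):
            if st[i,4]>=k:
                q=P[l==i]; print(n,name,ce[i].round(),st[i,4],rect(q[:,:2]),"z",np.nanmedian(q[:,2]).round(4))
    near=(X>.25)&(X<.75)&(abs(Y)<.5)
    rep("z40-60 grey",near&grey&(Z>.042)&(Z<.056))
    rep("z>80",near&grey&(Z>.082)&(Z<.12))
    rep("wood",near&~grey&(Z>.04)&(Z<.06))
    rep("rail",near&(Z>.014)&(Z<.025),60)
w=grab("wrist","w0")
s=r.sense(); T=np.eye(4);T[:3,:3]=R.from_quat(s["tcp_rot"]).as_matrix();T[:3,3]=s["tool_pos"]
print((np.linalg.inv(T)@w["pose"]).round(3),w["camera_matrix"].round(0)); print(T.round(3))
E
```

```text
top z40-60 grey [289. 134.] 41 (array([737.8, -87.4]), array([59.1, 16.2]), np.float64(1.522)) z 0.0491
top z40-60 grey [281. 210.] 353 (array([531.5, -62. ]), array([74.5, 36.1]), np.float64(-0.102)) z 0.0495
top z40-60 grey [137. 222.] 45 (array([495.8, 306. ]), array([48. ,  4.7]), np.float64(-0.455)) z 0.0493
top z40-60 grey [390. 231.] 61 (array([ 480.5, -331.9]), array([66.8, 24.4]), np.float64(0.192)) z 0.0494
top z40-60 grey [366. 237.] 42 (array([ 467.8, -277.8]), array([67.9, 19.9]), np.float64(0.268)) z 0.0487
top z>80 [291. 127.] 125 (array([738.8, -87.6]), array([62.5, 20.3]), np.float64(1.544)) z 0.0997
top z>80 [216. 200.] 266 (array([550. , 112.8]), array([98.6, 61.1]), np.float64(-0.106)) z 0.0916
top z>80 [215. 188.] 40 (array([578.6, 104.2]), array([25.2,  8.5]), np.float64(1.365)) z 0.0901
top z>80 [316. 200.] 66 (array([ 549.8, -145.4]), array([42.3,  8.3]), np.float64(-0.108)) z 0.0912
top z>80 [129. 220.] 198 (array([496.3, 308.4]), array([49.1, 13.7]), np.float64(-0.481)) z 0.1098
top z>80 [314. 223.] 69 (array([ 495.4, -139.4]), array([42.3,  8. ]), np.float6
[... 2076 characters left out ...]
il [149. 169.] 70 (array([ 500. , -294.1]), array([73.1, 24.8]), np.float64(-1.1)) z 0.0187
scene rail [209. 189.] 347 (array([ 525.7, -116.3]), array([56. , 53.2]), np.float64(1.505)) z 0.0192
scene rail [253. 204.] 758 (array([534.6,  -4.1]), array([156.7,  70.5]), np.float64(1.557)) z 0.019
scene rail [316. 222.] 322 (array([558.1, 168.9]), array([57.5, 51.8]), np.float64(-0.098)) z 0.0188
[[ 1.    -0.001  0.    -0.001]
 [ 0.     0.966  0.257 -0.072]
 [-0.001 -0.257  0.966 -0.152]
 [ 0.     0.     0.     1.   ]] [[307.   0. 252.]
 [  0. 307. 187.]
 [  0.   0.   1.]]
[[ 0.328 -0.945 -0.     0.205]
 [-0.945 -0.328  0.001 -0.59 ]
 [-0.001 -0.    -1.     0.231]
 [ 0.     0.     0.     1.   ]]
```

Call:
move_arm:
  targets:
    - {"tx":25,"ty":50,"tz":1,"rz":0.13,"fingers":1}
    - {"tx":25,"ty":50,"tz":1,"rz":0.13}
    - {"tx":25,"ty":50,"tz":1,"rz":0.13}
    - {"tx":25,"ty":50,"tz":1,"rz":0.13}
    - {"tx":25,"ty":50,"tz":1,"rz":0.13}
    - {"tx":25,"ty":50,"tz":1,"rz":0.13}
    - {"tx":25,"ty":50,"tz":1,"rz":0.13}
    - {"tx":25,"ty":50,"tz":1,"rz":0.13}
    - {"tx":25,"ty":50,"tz":1,"rz":0.13}
    - {"tx":7.5,"ty":50,"tz":1,"rz":0.13}
    - {"tx":7.5,"ty":50,"tz":1,"rz":0.13}
    - {"tx":7.5,"ty":50,"tz":1,"rz":0.13}
    - {"tx":7.5,"ty":50,"tz":1,"rz":0.13}
    - {"tx":7.5,"ty":50,"tz":1,"rz":0.13}
    - {"tx":7.5,"ty":50,"tz":1,"rz":0.13}
    - {"tx":7.5,"ty":50,"tz":1,"rz":0.13}
    - {"tx":7.5,"ty":50,"tz":1,"rz":0.13}
    - {"tx":7.5,"ty":50,"tz":1,"rz":0.13}
    - {}
    - {}

```text
validation failed for argument at $.ta...
```

Run:
```python
from h import *
c=grab("wrist","w1"); s=r.sense(); M=R.from_quat(s["tcp_rot"]).as_matrix()
print(s["tool_pos"].round(4),M.round(3).tolist(),"yaw",np.arctan2(M[1,0],M[0,0]).round(3),s["joints"].round(2))
cv2.imwrite("pics/w1.png",c["frame"]); P=cloud(c)
hsv=cv2.cvtColor(c["frame"],cv2.COLOR_BGR2HSV)
near=(np.hypot(P[...,0]-.4965,P[...,1]-.309)<.08)
for nm,m in(("platetop",near&(P[...,2]>.105)&(P[...,2]<.118)),("rack",near&(P[...,2]>.045)&(P[...,2]<.054))):
    q=P[m]; print(nm,len(q),rect(q[:,:2]),np.median(q[:,2]))
```

```text
[ 0.2048 -0.5904  0.2313] [[0.328, -0.945, -0.0], [-0.945, -0.328, 0.001], [-0.001, -0.0, -1.0]] yaw -1.237 [-1.34  0.49  1.56  0.    1.09 -0.11]
platetop 0 (array([0., 0.]), array([0., 0.]), np.float64(0.0)) nan
rack 0 (array([0., 0.]), array([0., 0.]), np.float64(0.0)) nan
  return _methods._mean(a, axis=axis, dtype=dtype,
  ret = ret.dtype.type(ret / rcount)
```

View pics/w1.png

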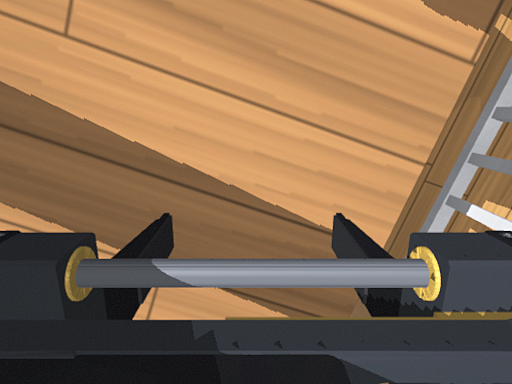

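The move was refused, probably because of the empty rows. This wrist picture is still from the start pose; it shows only the fingers at (150,240) and (350,240) over bare bench.

Call:
move_arm:
  targets:
    - {"tx":25,"ty":50,"tz":1,"rx":0,"ry":0,"rz":0.13,"fingers":1}
    - {"tx":25,"ty":50,"tz":1,"rx":0,"ry":0,"rz":0.13,"fingers":1}
    - {"tx":25,"ty":50,"tz":1,"rx":0,"ry":0,"rz":0.13,"fingers":1}
    - {"tx":25,"ty":50,"tz":1,"rx":0,"ry":0,"rz":0.13,"fingers":1}
    - {"tx":25,"ty":50,"tz":1,"rx":0,"ry":0,"rz":0.13,"fingers":1}
    - {"tx":25,"ty":50,"tz":1,"rx":0,"ry":0,"rz":0.13,"fingers":1}
    - {"tx":25,"ty":50,"tz":1,"rx":0,"ry":0,"rz":0.13,"fingers":1}
    - {"tx":25,"ty":50,"tz":1,"rx":0,"ry":0,"rz":0.13,"fingers":1}
    - {"tx":25,"ty":50,"tz":1,"rx":0,"ry":0,"rz":0.13,"fingers":1}
    - {"tx":7.5,"ty":50,"tz":1,"rx":0,"ry":0,"rz":0.13,"fingers":1}
    - {"tx":7.5,"ty":50,"tz":1,"rx":0,"ry":0,"rz":0.13,"fingers":1}
    - {"tx":7.5,"ty":50,"tz":1,"rx":0,"ry":0,"rz":0.13,"fingers":1}
    - {"tx":7.5,"ty":50,"tz":1,"rx":0,"ry":0,"rz":0.13,"fingers":1}
    - {"tx":7.5,"ty":50,"tz":1,"rx":0,"ry":0,"rz":0.13,"fingers":1}
    - {"tx":7.5,"ty":50,"tz":1,"rx":0,"ry":0,"rz":0.13,"fingers":1}
    - {"tx":7.5,"ty":50,"tz":1,"rx":0,"ry":0,"rz":0.13,"fingers":1}
    - {"tx":7.5,"ty":50,"tz":1,"rx":0,"ry":0,"rz":0.13,"fingers":1}
    - {"tx":7.5,"ty":50,"tz":1,"rx":0,"ry":0,"rz":0.13,"fingers":1}
    - {"tx":0,"ty":0,"tz":0,"rx":0,"ry":0,"rz":0,"fingers":1}
    - {"tx":0,"ty":0,"tz":0,"rx":0,"ry":0,"rz":0,"fingers":1}
  newtons: 40

```text
time: 2.7
tool_pos: [0.497, 0.3091, 0.2493]
tcp_rot: [0.852, 0.524, -0.0, 0.0]
force: [0.1, -1.0, -0.5]
grip_width: 0.0954
```

Run:
```python
from h import *
c=grab("wrist","w1"); s=r.sense(); M=R.from_quat(s["tcp_rot"]).as_matrix()
print(s["time"],s["tool_pos"].round(4),M[:,2].round(4),"yaw",np.arctan2(M[1,0],M[0,0]).round(3),s["joints"].round(2))
cv2.imwrite("pics/w2.png",c["frame"]); P=cloud(c)
near=(np.hypot(P[...,0]-.4965,P[...,1]-.309)<.08)
for nm,m in(("platetop",near&(P[...,2]>.105)&(P[...,2]<.118)),("rack",near&(P[...,2]>.045)&(P[...,2]<.054))):
    q=P[m]; print(nm,len(q),rect(q[:,:2]),np.median(q[:,2]))
```

```text
2.75 [0.4971 0.3087 0.2495] [-5.e-04 -3.e-04 -1.e+00] yaw 1.102 [ 0.44  0.42  1.64 -0.    1.09 -0.66]
platetop 695 (array([495.5, 308.5]), array([49.5, 13.7]), np.float64(-0.465)) 0.11118348022433389
rack 2443 (array([495.9, 308.5]), array([89.6, 50.1]), np.float64(-0.471)) 0.049567359567404934
```

View pics/w2.png

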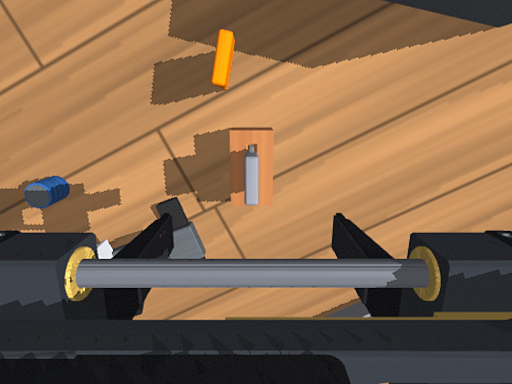

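Wrist view: the grey plate in the rack at (251,178) sits centred between the fingers and the orange look-alike at (224,58) is clear. The second measurement agrees with the first, so I'm descending to grip.

Call:
move_arm:
  targets:
    - {"tx":-1.5,"ty":0,"tz":-45,"rx":0,"ry":0,"rz":0,"fingers":1}
    - {"tx":0,"ty":0,"tz":-45,"rx":0,"ry":0,"rz":0,"fingers":1}
    - {"tx":0,"ty":0,"tz":-35,"rx":0,"ry":0,"rz":0,"fingers":1}
    - {"tx":0,"ty":0,"tz":-20,"rx":0,"ry":0,"rz":0,"fingers":1}
    - {"tx":0,"ty":0,"tz":-10,"rx":0,"ry":0,"rz":0,"fingers":1}
    - {"tx":0,"ty":0,"tz":0,"rx":0,"ry":0,"rz":0,"fingers":1}
    - {"tx":0,"ty":0,"tz":0,"rx":0,"ry":0,"rz":0,"fingers":-1}
    - {"tx":0,"ty":0,"tz":0,"rx":0,"ry":0,"rz":0,"fingers":-1}
    - {"tx":0,"ty":0,"tz":0,"rx":0,"ry":0,"rz":0,"fingers":-1}
    - {"tx":0,"ty":0,"tz":0,"rx":0,"ry":0,"rz":0,"fingers":-1}
    - {"tx":0,"ty":0,"tz":0,"rx":0,"ry":0,"rz":0,"fingers":-1}
    - {"tx":0,"ty":0,"tz":0,"rx":0,"ry":0,"rz":0,"fingers":-1}
    - {"tx":0,"ty":0,"tz":0,"rx":0,"ry":0,"rz":0,"fingers":-1}
    - {"tx":0,"ty":0,"tz":0,"rx":0,"ry":0,"rz":0,"fingers":-1}
  newtons: 40

```text
time: 4.5
tool_pos: [0.4958, 0.3095, 0.0947]
tcp_rot: [0.852, 0.524, 0.0, -0.0]
force: [0.3, 0.2, 0.5]
grip_width: 0.0204
```

Call:
move_arm:
  targets:
    - {"tx":0,"ty":0,"tz":0,"rx":0,"ry":0,"rz":0,"fingers":-1}
    - {"tx":0,"ty":0,"tz":0,"rx":0,"ry":0,"rz":0,"fingers":-1}
    - {"tx":0,"ty":0,"tz":20,"rx":0,"ry":0,"rz":0,"fingers":-1}
    - {"tx":0,"ty":0,"tz":40,"rx":0,"ry":0,"rz":0,"fingers":-1}
    - {"tx":0,"ty":0,"tz":50,"rx":0,"ry":0,"rz":0,"fingers":-1}
    - {"tx":0,"ty":0,"tz":45,"rx":0,"ry":0,"rz":0,"fingers":-1}
    - {"tx":13,"ty":-47,"tz":0,"rx":0,"ry":0,"rz":0.046,"fingers":-1}
    - {"tx":13,"ty":-47,"tz":0,"rx":0,"ry":0,"rz":0.046,"fingers":-1}
    - {"tx":13,"ty":-47,"tz":0,"rx":0,"ry":0,"rz":0.046,"fingers":-1}
    - {"tx":13,"ty":-47,"tz":0,"rx":0,"ry":0,"rz":0.046,"fingers":-1}
    - {"tx":13,"ty":-47,"tz":0,"rx":0,"ry":0,"rz":0.046,"fingers":-1}
    - {"tx":13,"ty":-47,"tz":0,"rx":0,"ry":0,"rz":0.046,"fingers":-1}
    - {"tx":13,"ty":-47,"tz":0,"rx":0,"ry":0,"rz":0.046,"fingers":-1}
    - {"tx":13,"ty":-47,"tz":0,"rx":0,"ry":0,"rz":0.046,"fingers":-1}
    - {"tx":0,"ty":0,"tz":0,"rx":0,"ry":0,"rz":0,"fingers":-1}
    - {"tx":0,"ty":0,"tz":0,"rx":0,"ry":0,"rz":0,"fingers":-1}
  newtons: 40

```text
time: 6.5
tool_pos: [0.5995, -0.0663, 0.2494]
tcp_rot: [0.742, 0.671, -0.0, -0.0]
force: [0.2, -0.3, -1.8]
grip_width: 0.0136
```

Run:
```python
from h import *
c=grab("wrist","w3"); s=r.sense(); M=R.from_quat(s["tcp_rot"]).as_matrix()
print(s["time"],s["tool_pos"].round(4),M[:,2].round(4),"yaw",np.arctan2(M[1,0],M[0,0]).round(3),s["joints"].round(2),s["grip_width"],s["force"])
cv2.imwrite("pics/w3.png",c["frame"]); P=cloud(c)
near=(np.hypot(P[...,0]-.531,P[...,1]+.062)<.06)
m=near&(P[...,2]>.045)&(P[...,2]<.054); q=P[m]; print("block",len(q),rect(q[:,:2]),np.median(q[:,2]))
ex=np.array([np.cos(-.104),np.sin(-.104)]);ey=np.array([-ex[1],ex[0]])
L=P[...,:2]-np.array([.5312,-.0621]); a=L@ex;b=L@ey
m=(abs(a)<.03)&(abs(b)<.01)&(P[...,2]<.046)   # slot
q=P[m];print("slot",len(q),rect(q[:,:2]),np.median(q[:,2]))
# held plate: points close to tool, high
T=s["tool_pos"];lo=(P-T)@M
m=(abs(lo[...,0])<.02)&(abs(lo[...,1])<.06)&(lo[...,2]>-.03)&(lo[...,2]<.09)
q=lo[m]; print("held",len(q),[np.percentile(q[:,i],[2,50,98]).round(4).tolist() for i in range(3)] if len(q) else "")
```

```text
6.55 [ 0.5995 -0.0658  0.2496] [-5.e-04  4.e-04 -1.e+00] yaw 1.471 [-0.22  0.44  1.59  0.    1.11 -1.69] 0.013864849285733647 [ 0.22882267 -0.16158508 -1.76081942]
block 1940 (array([530.7, -62.9]), array([74. , 35.6]), np.float64(-0.114)) 0.04942677745477897
slot 287 (array([530.7, -63.5]), array([53.2,  5.9]), np.float64(-0.102)) 0.021731767001878066
held 3222 [[-0.0124, -0.0004, 0.0121], [-0.0247, -0.012, 0.0224], [-0.0272, -0.016, 0.0433]]
```

View pics/w3.png

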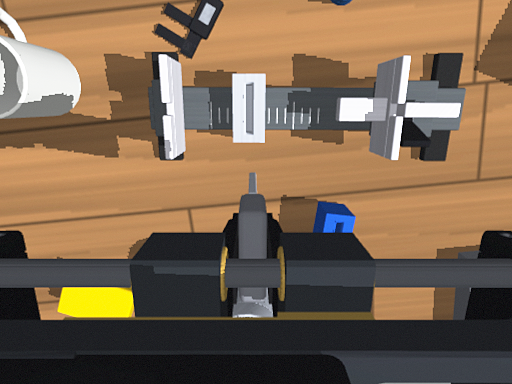

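The wrist view shows the block with its slot at (250,107), the leg at (395,105) and the held plate's blade at (252,190). The block and slot agree with the first measurement to about 1 mm.

Call:
move_arm:
  targets:
    - {"tx":-35,"ty":1.8,"tz":-10,"rx":0,"ry":0,"rz":-0.004,"fingers":-1}
    - {"tx":-34,"ty":1.8,"tz":-30,"rx":0,"ry":0,"rz":0,"fingers":-1}
    - {"tx":0,"ty":0,"tz":-50,"rx":0,"ry":0,"rz":0,"fingers":-1}
    - {"tx":0,"ty":0,"tz":-25,"rx":0,"ry":0,"rz":0,"fingers":-1}
    - {"tx":0,"ty":0,"tz":-4,"rx":0,"ry":0,"rz":0,"fingers":-1}
    - {"tx":0,"ty":0,"tz":0,"rx":0,"ry":0,"rz":0,"fingers":-1}
    - {"tx":0,"ty":0,"tz":0,"rx":0,"ry":0,"rz":0,"fingers":-1}

```text
time: 7.42
tool_pos: [0.5313, -0.0627, 0.1318]
tcp_rot: [0.743, 0.67, 0.001, 0.001]
force: [-0.1, 0.8, -1.9]
grip_width: 0.0138
```

Run:
```python
from h import *
s=r.sense(); M=R.from_quat(s["tcp_rot"]).as_matrix();T=s["tool_pos"]
print(s["time"],T.round(4),"yaw",np.arctan2(M[1,0],M[0,0]).round(3),s["force"].round(1))
ex=np.array([np.cos(-.104),np.sin(-.104)]);ey=np.array([-ex[1],ex[0]])
for n in("scene","top","wrist"):
    c=grab(n,n+"2");P=cloud(c)
    L=P[...,:2]-np.array([.5309,-.0625]); a=L@ex;b=L@ey
    m=(abs(a)<.06)&(abs(b)<.03)&(P[...,2]>.045)&(P[...,2]<.053); q=P[m]; print(n,"block",len(q),rect(q[:,:2]) if len(q) else "")
    m=(abs(a)<.06)&(abs(b)<.015)&(P[...,2]>.056)&(P[...,2]<.108)
    for k in range(56,106,8):
        w=m&(P[...,2]>k/1e3)&(P[...,2]<k/1e3+.008)
        if w.sum()>3: print(n,k,w.sum(),"a",np.percentile(a[w],[3,97]).round(4),"b",np.percentile(b[w],[3,50,97]).round(4))
    cv2.imwrite(f"pics/{n}2.png",c["frame"])
c=dict(np.load("scene2.npz"));cv2.imwrite("pics/s2.png",cv2.resize(c["frame"][130:250,170:330],None,fx=5,fy=5))
```

```text
7.425 [ 0.5313 -0.0627  0.1318] yaw 1.467 [-0.1  0.8 -1.9]
scene block 230 (array([529.9, -62.3]), array([78.2, 37.6]), np.float64(-0.081))
scene 56 12 a [-0.023   0.0259] b [0.0011 0.0029 0.0036]
scene 64 20 a [-0.0237  0.0265] b [0.0001 0.0032 0.0042]
scene 72 13 a [-0.0204  0.0233] b [0.0009 0.0033 0.0042]
scene 80 18 a [-0.0221  0.0265] b [0.0016 0.0034 0.0043]
scene 88 13 a [-0.0007  0.0248] b [-0.0008  0.0032  0.004 ]
scene 96 9 a [0.0042 0.0265] b [-0.001   0.0031  0.0045]
top block 0 
wrist block 2083 (array([520.7, -62.1]), array([54.9, 36. ]), np.float64(-0.106))
wrist 56 6 a [-0.0243 -0.0238] b [-0.0017  0.      0.0018]
wrist 64 17 a [-0.0243 -0.023 ] b [-0.0025 -0.0003  0.0018]
wrist 72 18 a [-0.0244 -0.0231] b [-0.0024  0.0004  0.0025]
wrist 80 23 a [-0.0244 -0.0233] b [-0.0023 -0.0003  0.0024]
wrist 88 23 a [-0.0245 -0.0236] b [-0.0022 -0.0003  0.0023]
wrist 96 25 a [-0.0245 -0.0238] b [-0.0022  0.0003  0.0022]
wrist 104 14 a [-0.0245 -0.0237] b [-0.0021 -0.      0.0019]
```

View pics/s2.png

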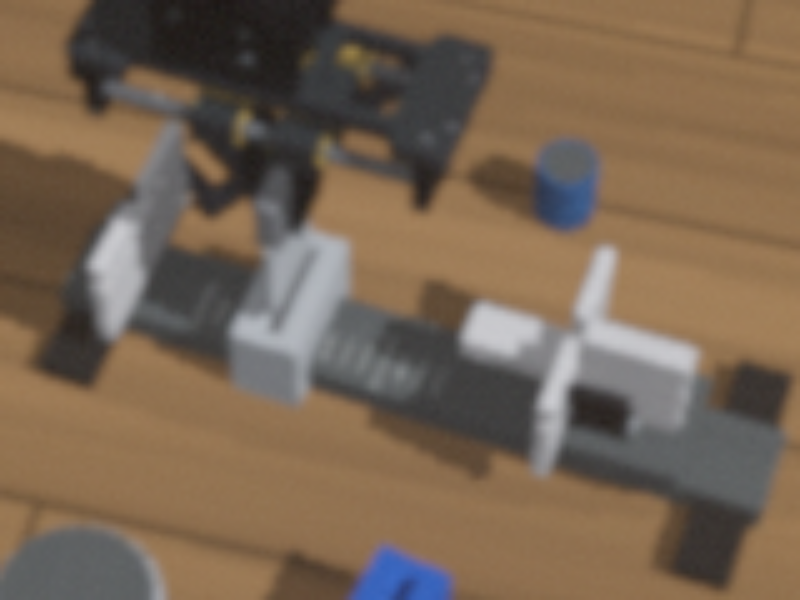

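The plate hangs centred over the slot: about 0.0 mm off across it and about 0.6 mm along it, relative to the wrist view. The crop shows it above the slot at (285,260), so I'm descending gently.

Call:
move_arm:
  targets:
    - {"tx":-0.5,"ty":0,"tz":-6,"rx":0,"ry":0,"rz":0,"fingers":-1}
    - {"tx":0,"ty":0,"tz":-4,"rx":0,"ry":0,"rz":0,"fingers":-1}
    - {"tx":0,"ty":0,"tz":-4,"rx":0,"ry":0,"rz":0,"fingers":-1}
    - {"tx":0,"ty":0,"tz":-4,"rx":0,"ry":0,"rz":0,"fingers":-1}
    - {"tx":0,"ty":0,"tz":0,"rx":0,"ry":0,"rz":0,"fingers":-1}

```text
time: 8.2
tool_pos: [0.5302, -0.0629, 0.1123]
tcp_rot: [0.743, 0.669, -0.0, -0.0]
force: [-0.3, 0.7, -0.9]
grip_width: 0.0136
```

Bottom is at about 40 mm, so it is inside the slot with no load. I'll take it the rest of the way.

Call:
move_arm:
  targets:
    - {"tx":0,"ty":0,"tz":-5,"rx":0,"ry":0,"rz":0,"fingers":-1}
    - {"tx":0,"ty":0,"tz":-5,"rx":0,"ry":0,"rz":0,"fingers":-1}
    - {"tx":0,"ty":0,"tz":-4,"rx":0,"ry":0,"rz":0,"fingers":-1}
    - {"tx":0,"ty":0,"tz":-3,"rx":0,"ry":0,"rz":0,"fingers":-1}
    - {"tx":0,"ty":0,"tz":0,"rx":0,"ry":0,"rz":0,"fingers":-1}
    - {"tx":0,"ty":0,"tz":0,"rx":0,"ry":0,"rz":0,"fingers":-1}

```text
time: 8.95
tool_pos: [0.5304, -0.0629, 0.0957]
tcp_rot: [0.743, 0.67, 0.0, 0.0]
force: [-0.6, -0.3, -0.5]
grip_width: 0.0134
```

Call:
move_arm:
  targets:
    - {"tx":0,"ty":0,"tz":-1.5,"rx":0,"ry":0,"rz":0,"fingers":-1}
    - {"tx":0,"ty":0,"tz":0,"rx":0,"ry":0,"rz":0,"fingers":-1}
    - {"tx":0,"ty":0,"tz":0,"rx":0,"ry":0,"rz":0,"fingers":0}
    - {"tx":0,"ty":0,"tz":0,"rx":0,"ry":0,"rz":0,"fingers":0.5}
    - {"tx":0,"ty":0,"tz":0,"rx":0,"ry":0,"rz":0,"fingers":0.5}
    - {"tx":0,"ty":0,"tz":0,"rx":0,"ry":0,"rz":0,"fingers":0.5}
    - {"tx":0,"ty":0,"tz":0,"rx":0,"ry":0,"rz":0,"fingers":0.5}
    - {"tx":0,"ty":0,"tz":0,"rx":0,"ry":0,"rz":0,"fingers":0.5}

```text
time: 9.95
tool_pos: [0.5303, -0.0629, 0.0941]
tcp_rot: [0.743, 0.669, 0.0, -0.0]
force: [0.1, -0.7, -0.2]
grip_width: 0.0676
```

Call:
move_arm:
  targets:
    - {"tx":0,"ty":0,"tz":30,"rx":0,"ry":0,"rz":0,"fingers":0.5}
    - {"tx":0,"ty":0,"tz":60,"rx":0,"ry":0,"rz":0,"fingers":0.5}
    - {"tx":0,"ty":0,"tz":60,"rx":0,"ry":0,"rz":0,"fingers":1}
    - {"tx":2.8,"ty":20,"tz":0,"rx":0,"ry":0,"rz":-0.1745,"fingers":1}
    - {"tx":2.8,"ty":20,"tz":0,"rx":0,"ry":0,"rz":-0.1745,"fingers":1}
    - {"tx":2.8,"ty":20,"tz":0,"rx":0,"ry":0,"rz":-0.1745,"fingers":1}
    - {"tx":2.8,"ty":20,"tz":0,"rx":0,"ry":0,"rz":-0.1745,"fingers":1}
    - {"tx":2.8,"ty":20,"tz":0,"rx":0,"ry":0,"rz":-0.1745,"fingers":1}
    - {"tx":2.8,"ty":20,"tz":0,"rx":0,"ry":0,"rz":-0.1745,"fingers":1}
    - {"tx":2.8,"ty":20,"tz":0,"rx":0,"ry":0,"rz":-0.1745,"fingers":1}
    - {"tx":2.8,"ty":20,"tz":0,"rx":0,"ry":0,"rz":-0.1745,"fingers":1}
    - {"tx":2.8,"ty":20,"tz":0,"rx":0,"ry":0,"rz":-0.1745,"fingers":1}
    - {"tx":0,"ty":0,"tz":0,"rx":0,"ry":0,"rz":0,"fingers":1}
    - {"tx":0,"ty":0,"tz":0,"rx":0,"ry":0,"rz":0,"fingers":1}

```text
time: 11.7
tool_pos: [0.5553, 0.1167, 0.2441]
tcp_rot: [0.999, -0.05, -0.0, 0.0]
force: [-0.4, -0.2, -0.3]
grip_width: 0.0949
```

```bash
cat > chk.py <<'E'
from h import *
import sys
s=r.sense(); M=R.from_quat(s["tcp_rot"]).as_matrix();T=s["tool_pos"]
ex=np.array([np.cos(-.104),np.sin(-.104)]);ey=np.array([-ex[1],ex[0]]); B=np.array([.5309,-.0625])
print(s["time"],T.round(4),"yaw",np.arctan2(M[1,0],M[0,0]).round(3),s["force"].round(1),s["grip_width"],"tool a,b",((T[:2]-B)@ex).round(4),((T[:2]-B)@ey).round(4))
for n in sys.argv[1:]:
    c=grab(n,n+"3");P=cloud(c);Z=P[...,2]; cv2.imwrite(f"pics/{n}3.png",c["frame"])
    L=P[...,:2]-B; a=L@ex;b=L@ey
    def rep(nm,m):
        if m.sum()>4: print(n,nm,m.sum(),"a",np.percentile(a[m],[2,98]).round(4),"b",np.percentile(b[m],[2,50,98]).round(4),"z",np.nanpercentile(Z[m],[50,98]).round(4))
    near=(abs(a)<.06)
    rep("platetop",near&(abs(b)<.02)&(Z>.104)&(Z<.12))
    rep("block",near&(abs(b)<.03)&(Z>.045)&(Z<.053))
    rep("noseTop",(abs(a)<.02)&(b>.0)&(b<.16)&(Z>.066)&(Z<.073))
    rep("legplate x<-15",(a<-.015)&(a>-.06)&(b>.02)&(b<.25)&(Z>.087)&(Z<.097))
    rep("legplate x>15",(a>.042)&(a<.06)&(b>.02)&(b<.25)&(Z>.087)&(Z<.097))
    rep("web",(abs(a)<.012)&(b>.02)&(b<.25)&(Z>.088)&(Z<.098))
    g=cv2.cvtColor(c["frame"],cv2.COLOR_BGR2GRAY)
    rep("lever",(a>.012)&(a<.05)&(b>.02)&(b<.25)&(Z>.075)&(Z<.1)&(g<70))
E
python3 chk.py wrist scene top
```

```text
11.7 [0.5553 0.1167 0.2441] yaw -0.1 [-0.4 -0.2 -0.3] 0.0948651342446523 tool a,b 0.0057 0.1808
wrist block 960 a [-0.0362  0.0356] b [-0.0165  0.0072  0.0171] z [0.0495 0.0521]
wrist noseTop 935 a [-0.0152  0.017 ] b [0.0012 0.1151 0.1522] z [0.0695 0.0724]
wrist legplate x<-15 259 a [-0.0493 -0.0158] b [0.1455 0.1493 0.1525] z [0.0912 0.0927]
wrist legplate x>15 62 a [0.042  0.0496] b [0.1445 0.1493 0.1524] z [0.0912 0.0927]
wrist web 808 a [-0.0095  0.0095] b [0.1466 0.1767 0.2054] z [0.0923 0.0938]
wrist lever 354 a [0.0234 0.0351] b [0.1563 0.171  0.1841] z [0.0886 0.0921]
scene platetop 106 a [-0.023   0.0252] b [-0.0052  0.0019  0.0081] z [0.1109 0.114 ]
scene block 234 a [-0.0362  0.0369] b [-0.0164  0.0063  0.0181] z [0.0491 0.0525]
scene noseTop 164 a [-0.0114  0.0122] b [0.0966 0.1208 0.1567] z [0.0689 0.0727]
scene legplate x<-15 34 a [-0.047  -0.0163] b [0.1461 0.1496 0.1532] z [0.0913 0.0939]
scene legplate x>15 14 a [0.0423 0.0502] b [0.1459 0.1498 0.1528] z [0.0908 0.0945]
scene web 141 a [-0.0084  0.0087] b [0.1476 0.1781 0.2067] z [0.0916 0.0951]
scene lever 36 a [0.0312 0.0374] b [0.1589 0.1705 0.1831] z [0.0884 0.0938]
top platetop 123 a [-0.0232  0.0249] b [-0.0055  0.0014  0.0078] z [0.111  0.1137]
top block 260 a [-0.0358  0.0354] b [-0.0169  0.006   0.0182] z [0.0496 0.0524]
top noseTop 188 a [-0.0115  0.0116] b [0.0968 0.1223 0.1463] z [0.0696 0.0725]
top legplate x<-15 49 a [-0.0484 -0.0164] b [0.1458 0.1495 0.1535] z [0.092  0.0943]
top legplate x>15 10 a [0.0442 0.0498] b [0.1461 0.1501 0.1532] z [0.0912 0.0938]
top web 60 a [-0.0111  0.0112] b [0.1476 0.1593 0.1713] z [0.0916 0.0947]
top lever 47 a [0.0234 0.034 ] b [0.1562 0.1659 0.1764] z [0.0857 0.0934]
```

View pics/wrist3.png

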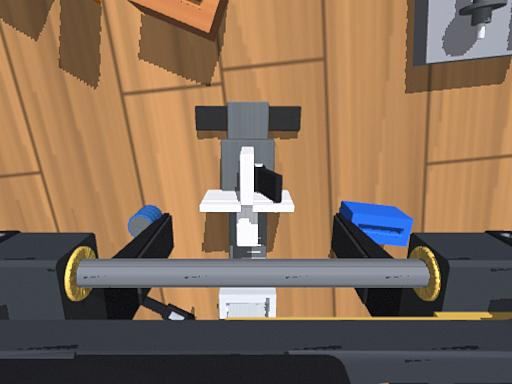

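Wrist view: the web is at (247,178), the open lever at (268,182) and the leg plate at (247,203). The plate top stands at 0.111, so it is home. I'm going down around the web now, then narrowing the fingers without touching the lever.

Call:
move_arm:
  targets:
    - {"tx":-0.5,"ty":0,"tz":-50,"rx":0,"ry":0,"rz":-0.004,"fingers":1}
    - {"tx":0,"ty":0,"tz":-50,"rx":0,"ry":0,"rz":0,"fingers":1}
    - {"tx":0,"ty":0,"tz":-45,"rx":0,"ry":0,"rz":0,"fingers":1}
    - {"tx":0,"ty":0,"tz":-25,"rx":0,"ry":0,"rz":0,"fingers":1}
    - {"tx":0,"ty":0,"tz":-8,"rx":0,"ry":0,"rz":0,"fingers":0.7}
    - {"tx":0,"ty":0,"tz":0,"rx":0,"ry":0,"rz":0,"fingers":0.7}
    - {"tx":0,"ty":0,"tz":0,"rx":0,"ry":0,"rz":0,"fingers":0.7}
    - {"tx":0,"ty":0,"tz":0,"rx":0,"ry":0,"rz":0,"fingers":0.7}

```text
time: 12.85
tool_pos: [0.5554, 0.1171, 0.0671]
tcp_rot: [0.999, -0.054, 0.001, -0.0]
force: [0.3, 0.4, -0.3]
grip_width: 0.0812
```

Call:
move_arm:
  targets:
    - {"tx":-1,"ty":-10,"tz":0,"rx":0,"ry":0,"rz":0,"fingers":0.7}
    - {"tx":-0.5,"ty":-5,"tz":0,"rx":0,"ry":0,"rz":0,"fingers":0.7}
    - {"tx":-0.5,"ty":-5,"tz":0,"rx":0,"ry":0,"rz":0,"fingers":0.7}
    - {"tx":-0.9,"ty":-9,"tz":0,"rx":0,"ry":0,"rz":0,"fingers":0.7}
    - {"tx":-1.2,"ty":-12,"tz":0,"rx":0,"ry":0,"rz":0,"fingers":0.7}
    - {"tx":-1.2,"ty":-12,"tz":0,"rx":0,"ry":0,"rz":0,"fingers":0.7}
    - {"tx":-1.2,"ty":-12,"tz":0,"rx":0,"ry":0,"rz":0,"fingers":0.7}
    - {"tx":-1.2,"ty":-12,"tz":0,"rx":0,"ry":0,"rz":0,"fingers":0.7}
    - {"tx":-1.2,"ty":-12,"tz":0,"rx":0,"ry":0,"rz":0,"fingers":0.7}
    - {"tx":-0.7,"ty":-7,"tz":0,"rx":0,"ry":0,"rz":0,"fingers":0.7}
    - {"tx":0,"ty":0,"tz":0,"rx":0,"ry":0,"rz":0,"fingers":0.7}

```text
time: 14.22
tool_pos: [0.5453, 0.0204, 0.0661]
tcp_rot: [0.999, -0.054, -0.0, 0.0]
force: [-0.9, 3.5, 1.9]
grip_width: 0.081
```

```bash
python3 chk.py scene top; python3 -c "
import cv2;a=cv2.imread('pics/scene3.png')[130:250,170:330];cv2.imwrite('pics/s4.png',cv2.resize(a,None,fx=5,fy=5))"
```

```text
14.225 [0.5453 0.0204 0.0661] yaw -0.108 [-0.9  3.5  1.9] 0.08097942275196529 tool a,b 0.0057 0.084
scene platetop 108 a [-0.0235  0.0247] b [-0.0047  0.0023  0.0081] z [0.1107 0.1136]
scene block 197 a [-0.0357  0.0366] b [-0.0171  0.0049  0.0182] z [0.0492 0.0524]
scene noseTop 70 a [-0.0126  0.0125] b [0.0162 0.0267 0.1267] z [0.0688 0.0718]
scene legplate x<-15 5 a [-0.0192 -0.0153] b [0.0657 0.0685 0.072 ] z [0.0911 0.0923]
scene web 86 a [-0.0102  0.0072] b [0.0679 0.1086 0.1267] z [0.0916 0.095 ]
top platetop 122 a [-0.0231  0.0248] b [-0.0056  0.0013  0.0078] z [0.1108 0.1137]
top block 206 a [-0.0355  0.0351] b [-0.0169 -0.0066  0.0143] z [0.0496 0.0525]
```

View pics/s4.png

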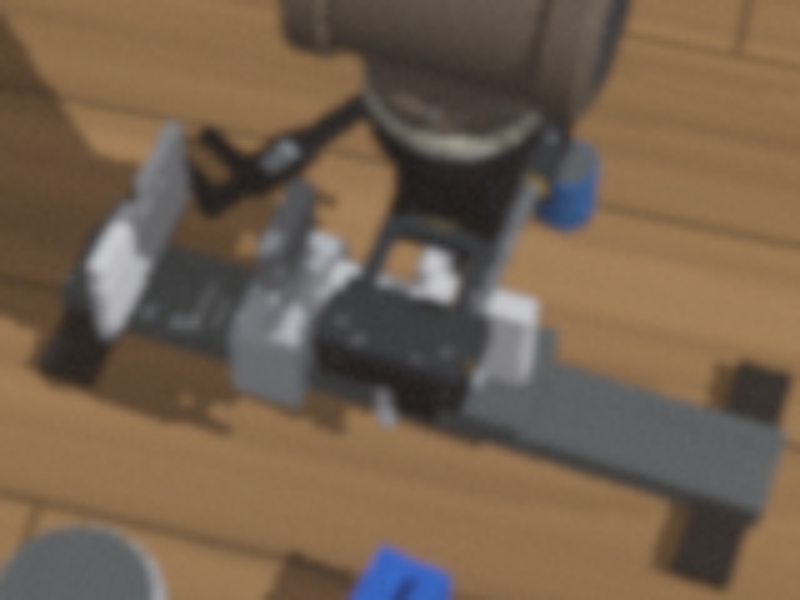

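The leg moves along with the fingers. The web end at b≈0.127 puts the nose about 13 mm short of the plate at (285,230), and the lever is untouched. The last stretch goes slowly.

Call:
move_arm:
  targets:
    - {"tx":-0.5,"ty":-5,"tz":0,"rx":0,"ry":0,"rz":0.004,"fingers":0.7}
    - {"tx":-0.3,"ty":-3,"tz":0,"rx":0,"ry":0,"rz":0,"fingers":0.7}
    - {"tx":-0.2,"ty":-2,"tz":0,"rx":0,"ry":0,"rz":0,"fingers":0.7}
    - {"tx":0,"ty":0,"tz":0,"rx":0,"ry":0,"rz":0,"fingers":0.7}

```text
time: 14.82
tool_pos: [0.5443, 0.0112, 0.0661]
tcp_rot: [0.999, -0.052, -0.0, -0.0]
force: [-0.2, 3.8, 1.5]
grip_width: 0.0807
```

Call:
move_arm:
  targets:
    - {"tx":-0.1,"ty":-1.5,"tz":0,"rx":0,"ry":0,"rz":0,"fingers":0.7}
    - {"tx":0,"ty":0,"tz":0,"rx":0,"ry":0,"rz":0,"fingers":0.7}

```text
time: 15.08
tool_pos: [0.5441, 0.0098, 0.0661]
tcp_rot: [0.999, -0.052, -0.0, -0.0]
force: [-1.0, 5.1, 0.8]
grip_width: 0.0806
```

Call:
move_arm:
  targets:
    - {"tx":-0.1,"ty":-1,"tz":0,"rx":0,"ry":0,"rz":0,"fingers":0.7}
    - {"tx":0,"ty":0,"tz":0,"rx":0,"ry":0,"rz":0,"fingers":0.7}

```text
time: 15.32
tool_pos: [0.544, 0.0088, 0.0661]
tcp_rot: [0.999, -0.052, -0.0, -0.0]
force: [-1.2, 4.1, 1.8]
grip_width: 0.0808
```

Call:
move_arm:
  targets:
    - {"tx":-0.1,"ty":-1,"tz":0,"rx":0,"ry":0,"rz":0,"fingers":0.7}
    - {"tx":0,"ty":0,"tz":0,"rx":0,"ry":0,"rz":0,"fingers":0.7}

```text
time: 15.58
tool_pos: [0.5439, 0.0078, 0.0661]
tcp_rot: [0.999, -0.052, -0.0, -0.0]
force: [-0.9, 5.3, 1.7]
grip_width: 0.0807
```

Call:
move_arm:
  targets:
    - {"tx":-0.1,"ty":-1,"tz":0,"rx":0,"ry":0,"rz":0,"fingers":0.7}
    - {"tx":0,"ty":0,"tz":0,"rx":0,"ry":0,"rz":0,"fingers":0.7}

```text
time: 15.82
tool_pos: [0.5438, 0.0068, 0.0661]
tcp_rot: [0.999, -0.052, -0.0, -0.0]
force: [-1.6, 5.9, 0.4]
grip_width: 0.0808
```

```bash
python3 chk.py scene wrist
```

```text
15.825 [0.5438 0.0068 0.0661] yaw -0.104 [-1.6  5.9  0.4] 0.08081464946229455 tool a,b 0.0057 0.0702
scene platetop 109 a [-0.0227  0.0255] b [-0.0093 -0.0018  0.0042] z [0.1105 0.1134]
scene block 102 a [-0.0376  0.0373] b [-0.0172 -0.0028  0.0133] z [0.0493 0.0524]
scene noseTop 67 a [-0.0125  0.014 ] b [0.0014 0.0129 0.1129] z [0.0696 0.0723]
scene web 89 a [-0.009  0.008] b [0.0537 0.0958 0.1131] z [0.0914 0.0949]
wrist block 916 a [-0.0368  0.0353] b [0.0105 0.0154 0.0177] z [0.0492 0.0506]
wrist noseTop 1118 a [-0.0117  0.0198] b [0.0268 0.035  0.1126] z [0.0693 0.0715]
wrist legplate x<-15 1065 a [-0.0439 -0.0156] b [0.0515 0.0575 0.0822] z [0.0913 0.0964]
wrist legplate x>15 510 a [0.0423 0.0551] b [0.0518 0.0791 0.0824] z [0.0916 0.0969]
wrist web 3007 a [-0.0102  0.0102] b [0.0527 0.0922 0.1124] z [0.0922 0.0936]
wrist lever 1796 a [0.0229 0.0493] b [0.0683 0.0816 0.0907] z [0.0869 0.0983]
```

The plate top has tilted from b +2 to −2 mm and the nose end reads about 1 mm from the block's centre, so the nose is on the plate with the lever still open. Time to squeeze the lever shut.

Call:
move_arm:
  targets:
    - {"tx":0,"ty":0,"tz":0,"rx":0,"ry":0,"rz":0,"fingers":0.7}
    - {"tx":0,"ty":0,"tz":0,"rx":0,"ry":0,"rz":0,"fingers":0.4}
    - {"tx":0,"ty":0,"tz":0,"rx":0,"ry":0,"rz":0,"fingers":0}
    - {"tx":0,"ty":0,"tz":0,"rx":0,"ry":0,"rz":0,"fingers":-1}
    - {"tx":0,"ty":0,"tz":0,"rx":0,"ry":0,"rz":0,"fingers":-1}
    - {"tx":0,"ty":0,"tz":0,"rx":0,"ry":0,"rz":0,"fingers":-1}
    - {"tx":0,"ty":0,"tz":0,"rx":0,"ry":0,"rz":0,"fingers":-1}
    - {"tx":0,"ty":0,"tz":0,"rx":0,"ry":0,"rz":0,"fingers":-1}
    - {"tx":0,"ty":0,"tz":0,"rx":0,"ry":0,"rz":0,"fingers":-1}
    - {"tx":0,"ty":0,"tz":0,"rx":0,"ry":0,"rz":0,"fingers":-1}
    - {"tx":0,"ty":0,"tz":0,"rx":0,"ry":0,"rz":0,"fingers":-1}
    - {"tx":0,"ty":0,"tz":0,"rx":0,"ry":0,"rz":0,"fingers":-1}
  newtons: 40

```text
time: 17.42
tool_pos: [0.5428, 0.0069, 0.0666]
tcp_rot: [0.999, -0.052, -0.001, -0.0]
force: [-10.1, 5.3, 11.1]
grip_width: 0.0233
```

```bash
python3 chk.py scene wrist; python3 -c "
import cv2,numpy as np;a=cv2.imread('pics/scene3.png')[120:240,170:330];w=cv2.imread('pics/wrist3.png')
cv2.imwrite('pics/s5.png',np.hstack([cv2.resize(a,(400,300)),cv2.resize(w,(400,300))]))"
```

```text
17.425 [0.5428 0.0069 0.0666] yaw -0.103 [-10.1   5.3  11.1] 0.023342064930957192 tool a,b 0.0046 0.0702
scene platetop 107 a [-0.0227  0.0243] b [-0.01   -0.0023  0.0039] z [0.1105 0.1142]
scene block 104 a [-0.0367  0.0375] b [-0.0169 -0.0028  0.0129] z [0.0488 0.0521]
scene noseTop 63 a [-0.0134  0.016 ] b [0.0012 0.0109 0.1138] z [0.0692 0.0723]
scene web 34 a [-0.0077  0.0069] b [0.0995 0.1064 0.1127] z [0.0919 0.0946]
wrist block 267 a [-0.0155  0.024 ] b [0.0106 0.015  0.0175] z [0.0492 0.0506]
wrist noseTop 1172 a [-0.0126  0.0176] b [0.0265 0.0354 0.1126] z [0.0694 0.0725]
wrist web 3320 a [-0.0091  0.0115] b [0.0533 0.0904 0.1124] z [0.0924 0.095 ]
wrist lever 731 a [0.0121 0.0235] b [0.0772 0.0821 0.0908] z [0.0927 0.0991]
```

View pics/s5.png

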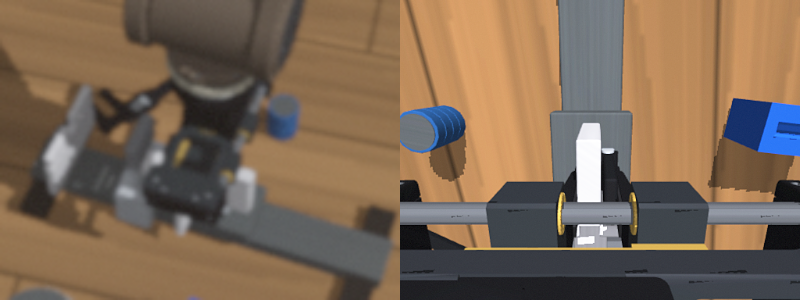

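The right half shows the lever upright beside the web at (610,160). The grip width of 23.3 mm, which reads about 0.5 mm low, matches the 24 mm of web plus shut lever. Nothing else has moved, so I'm handing in.

```bash
python3 -c "
from plant import order,r
print(order.job_done()); s=r.sense(); print(s['time'],s['grip_width'],s['force'])"
```

```text
the job is handed in; nothing more can be done
None
the job is handed in; nothing more can be done
```

I handed the job in at about 17.4 s on the robot's clock, out of the 70 s allowed. The arm is still gripping the leg. `job_done` gave no verdict, so the results below are from my own checks.

I lifted the steel plate from the rack, lowered it into the steel block's slot and let go. Then I pushed the leg along with the lever open until the nose met the plate, and squeezed the lever shut with a 40 N grip setting.

**Last checks:**
- **Plate:** its top is at 0.111 m, which means it is home. It leans back by about 4 mm at the top under the nose, and nothing is touching it except the nose.
- **Nose:** it sits about 1 mm to the +y side of the block's centre. I worked this out from the nose end and web end in the images.
- **Lever:** the grip width was 23.3 mm against 24 mm nominal. The sensor reads about 0.5 mm low (13.6 mm on the 14 mm plate), so this fits a shut lever, and the picture shows it upright.
- **Forces:** the tool force while gripping was about (-10, 5, 11) N, well under the limits.
- **Other objects:** the arm did not go near the mug, canister, spacer stack or caliper. I did not measure their positions again at the end.

My first move call was refused, probably because it had empty rows, and nothing moved. After hand-in the robot gave no more readings, so I could not check the final second.

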